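# Find the free bay of the waste drop box

## Robot

A 7-joint arm with a two-finger parallel gripper is mounted at the origin on a cart in front of the work surface, level with it; the furniture and walls round the work are solid. World frame = base frame: x ahead of the robot, y to its left, z up, the work surface at z = 0. Lengths are in m, angles in rad, forces in N, time in s.
With the tool pointing down it reaches from about 0.4 to 0.85 m from the base axis. Payload 10.4 kg.
Tool frame: the origin (TCP) lies on the centre line of the jaws, within the pads' length; the fingertips stand 11 mm ahead of it and the grasp point (between the pads) lies 8 mm behind it; z points along the fingers, y is the line along which they close (so a half turn about z gives the same grasp; the last joint's range is limited). The gripper opens to 87 mm and grips with 3 to 60 N. Pads are 19 mm wide; open, the fingers measure 117 mm over their backs; the gripper's body (75 mm by 190 mm) begins 51 mm behind the grasp point.
Start: joints at [-1.216, 0.332, -0.065, 1.46, 0.022, 1.35, -0.088], TCP at [0.231, 0.581, 0.234] pointing down, gripper open.
Joint ranges: [-2.6, 2.6], [-0.5, 2.12], [-1.47, 1.34], [0.16, 2.42], [-1.27, 4.41], [0.06, 2.06], [-2.6, 2.6]. Speed limits (rad/s): [2.22, 2.22, 2.79, 2.79, 3.14, 3.14, 3.14].

## Interface

Orientations are given as a unit quaternion [x, y, z, w].
In Python, from bench import r gives the robot as it stands.
- The arm moves only by the shell command python3 -m pendant 'ROWS' [OPENING] [FORCE]. ROWS is JSON, a list of rows, each a list of 4 numbers: the shift along the tool's x, y, z in m, then the turn about the tool's z in rad. A call has 1 to 8 rows; each row shifts and turns the commanded pose from where the row before left it, along the tool's axes as they then stand; what a row does not reach is not made up. A row lasts 1/12 s, in which the tool goes at most 41.7 mm and 7.16 degrees, less where a joint would pass 70% of its speed; a pose out of reach is approached as far as the arm can. A call with a gripper value outside its range is refused whole. OPENING is the opening, from 0 (shut) to 1 (fully open), set as the call begins (- or left out, the last holds). The fingers move at their own pace and stop on an object; FORCE is the grip in N (left out, the last holds). Time passes only in rows, so rows that do not move let the fingers close. It gives the time, the measured TCP pose, the force, the opening and the grip force at its end, in the units of the state.
- r.read_state(): the state, without advancing time (a new reading comes with each control period).
- r.camera(name): name is "side" or "top" or "wrist"; returns a dict with "img" (480x640x3 uint8, red, green, blue), "camera_matrix" (3x3 intrinsics, pixels), "xyz" and "attitude" of the camera in the world. Camera axes: x right, y down, z forward; pixel columns grow to the right and rows downward; lengths in m; the calibration is good to about 2 mm. The wrist camera is an equidistant fisheye: a pixel r from the principal point sees the ray r / f radians off the axis. A picture is of the moment at which its call begins. There is no depth.
- r.close_job(): hands the job in; it is judged then, once.
Trained networks look in the newest picture that a camera, given by its name, has taken for a name from the list of things; names that differ only in an ending like _2 or _b are one class to them, and where a whole thing is asked for, a point or a joint stands for the part that bears it (a point fixed in the world has none). Each returns a list of dicts, best first, with "score" (0 to 1); they miss things now and then, are a little off and sometimes report something else, mostly with a low value. They report only what shows in the picture. A call takes as long as a camera call.
- r.outline_of(thing, camera): "mask" (480x640 bool, what is visible of it) and "bbox" ([centre column, centre row, width, height] in pixels, round what is visible of it).
The state is a dict: "time": time; "joint_positions": joint angles; "joint_vel": joint speeds; "joint_torque": joint torques, N m; "ee_pos": TCP position; "eef_rot": TCP orientation; "ft_force": force on the tool from outside, world axes, zero at the start; "torque": the same for the moment, N m; "width": finger opening in m; "grip_force": force on a finger pad.
Only numpy, scipy, OpenCV 4.12 (cv2) and the standard library are available. Lean on these libraries where they do the work, as an engineer would, in place of code of your own. Each camera call takes 0.05 s, during which the arm holds its last target. There are 200 camera calls.

## Task

Three of the four bays in the blue waste drop box are packed full, so their flaps hold firm. With the fingertips, press the flaps lightly on their black discs, without forcing those that hold firm, until you find the one that rocks; push that flap open as far as it goes and leave it standing open. Leave the cup, shaker and jigger behind the box where they stand.

Things in the scene. Friction and masses are not known exactly. Their poses are not given: they have to be found in the camera images.
- drop_box: Fixed blue box 114 (x) x 321 (y) x 100 mm high, walls 5 mm; four identical aluminium flaps along y close its top, flush with the rim. Origin: centre of underside, on the table; x from its front (paper labels) to its back, z up. Under each flap a bay 104 x 74 mm, 95 mm deep: three (different each time) packed full, one empty. Shut, all look the same.
- press_1 (a point): Centre of the black rubber disc (26 mm across) on top of flap 1, moving with it; shut: x -22, y +118.5, z 100 mm in the box's frame. Flap 100 (x) x 70 x 6 mm, on an axle along y 39 mm behind the disc and 67 mm from its front edge. Empty bay: about 2.5 N on the disc tips it, front half down into the bay, back edge up. Full bay: springy, gives 1 to 3 mm at 6 N.
- flap_1 (a joint): Angle of flap 1: 0 shut (flush), grows as its front half is pushed down, stop at 0.9 rad (52 degrees, back edge then 26 mm above the rim). No spring: the stiff hinge stays where it is left.
- press_2 (a point): Centre of the black rubber disc (26 mm across) on top of flap 2, moving with it; shut: x -22, y +39.5, z 100 mm in the box's frame. Flap 100 (x) x 70 x 6 mm, on an axle along y 39 mm behind the disc and 67 mm from its front edge. Empty bay: about 2.5 N on the disc tips it, front half down into the bay, back edge up. Full bay: springy, gives 1 to 3 mm at 6 N.
- flap_2 (a joint): Angle of flap 2: 0 shut (flush), grows as its front half is pushed down, stop at 0.9 rad (52 degrees, back edge then 26 mm above the rim). No spring: the stiff hinge stays where it is left.
- press_3 (a point): Centre of the black rubber disc (26 mm across) on top of flap 3, moving with it; shut: x -22, y -39.5, z 100 mm in the box's frame. Flap 100 (x) x 70 x 6 mm, on an axle along y 39 mm behind the disc and 67 mm from its front edge. Empty bay: about 2.5 N on the disc tips it, front half down into the bay, back edge up. Full bay: springy, gives 1 to 3 mm at 6 N.
- flap_3 (a joint): Angle of flap 3: 0 shut (flush), grows as its front half is pushed down, stop at 0.9 rad (52 degrees, back edge then 26 mm above the rim). No spring: the stiff hinge stays where it is left.
- press_4 (a point): Centre of the black rubber disc (26 mm across) on top of flap 4, moving with it; shut: x -22, y -118.5, z 100 mm in the box's frame. Flap 100 (x) x 70 x 6 mm, on an axle along y 39 mm behind the disc and 67 mm from its front edge. Empty bay: about 2.5 N on the disc tips it, front half down into the bay, back edge up. Full bay: springy, gives 1 to 3 mm at 6 N.
- flap_4 (a joint): Angle of flap 4: 0 shut (flush), grows as its front half is pushed down, stop at 0.9 rad (52 degrees, back edge then 26 mm above the rim). No spring: the stiff hinge stays where it is left.
- shaker: Steel cocoa shaker, 62 mm across, 95 mm high; stands loose just behind the drop box, not part of the job. Origin: centre of its underside, z up.
- cup: White espresso cup with handle, 59 x 83 x 55 mm; stands loose just behind the drop box, not part of the job. Origin: centre of its underside, z up.
- jigger: Steel jigger (double-cone measure), 44 mm across, 75 mm high; stands loose just behind the drop box, not part of the job. Origin: centre of its underside, z up.

How it is judged:
By the outcome, as a careful person would: the job done as asked, in the order asked, and still so for the second after the job is handed in, with the robot touching nothing.
It also fails if it takes over 45 s, if anything falls off the work surface, if the arm or the gripper's body presses on something with over 40 N, if the wrist force passes 120 N, or if a joint passes its speed limit or range.

## Working session

There is one attempt and no reset: what is moved stays moved. The work goes in short steps, Python scripts to look and compute and a shell command to move; the robot and the scene stay as the last step left them, time stands still between calls to the robot, and variables do not carry over. Pictures are saved under pics/ and viewed, at most 10 in all, crops included, and the job is handed in when it is done.

```bash
mkdir -p pics; ls
python3 - <<'E'
from bench import r
import cv2,numpy as np
s=r.read_state();print({k:np.round(v,3).tolist() for k,v in s.items()})
ims=[]
for c in("top","side"):
    d=r.camera(c);ims.append(d["img"])
    cv2.imwrite(f"pics/{c}0.png",d["img"][:,:,::-1]);print(c,np.round(d["camera_matrix"],1).tolist(),d["xyz"],d["attitude"])
    for t in("drop_box","press_1","flap_1","cup","shaker","jigger"):
        print(t,[(round(float(o["score"]),2),np.round(o["bbox"],1).tolist()) for o in r.outline_of(t,c)])
E
```

```text
pics
{'time': 0.0, 'joint_positions': [-1.216, 0.333, -0.065, 1.461, 0.022, 1.35, -0.088], 'joint_vel': [0.001, 0.001, -0.001, -0.0, 0.001, -0.001, 0.001], 'joint_torque': [-0.0, -62.327, 0.025, -38.989, -0.061, 0.04, 0.0], 'ee_pos': [0.23, 0.581, 0.233], 'eef_rot': [0.188, 0.982, -0.001, -0.0], 'ft_force': [-0.843, 0.508, 0.614], 'torque': [0.017, -0.046, -0.034], 'grip_force': 0.0, 'width': 0.087}
top [[571.4, 0.0, 320.0], [0.0, 571.4, 238.3], [0.0, 0.0, 1.0]] [ 0.52670819 -0.12154881  1.11305024] [ 0.71251203 -0.70118479  0.02118242 -0.01475808]
drop_box [(0.9, [321.0, 288.6, 190.2, 80.3])]
press_1 [(0.95, [388.5, 282.8, 41.4, 55.6]), (0.9, [252.4, 294.1, 46.9, 64.9]), (0.65, [300.1, 291.4, 43.1, 54.8])]
flap_1 [(0.93, [253.1, 294.2, 39.8, 60.3]), (0.84, [341.9, 286.1, 43.2, 57.9]), (0.71, [387.4, 282.5, 46.1, 59.4]), (0.65, [297.6, 289.2, 43.6, 55.9])]
cup [(0.61, [371.5, 222.1, 41.7, 34.1]), (0.29, [298.0, 290.9, 44.3, 53.3])]
shaker [(0.6, [308.2, 220.3, 28.9, 35.5])]
jigger [(0.85, [250.7, 229.1, 26.8, 27.2])]
side [[451.0, 0.0, 323.3], [0.0, 451.0, 235.4], [0.0, 0.0, 1.0]] [ 0.62576593 -0.89755081  0.4202668 ] [ 0.837613    0.02163359 -0.02551964 -0.54523867]
drop_box [(0.93, [276.8, 261.3, 75.4, 124.6]), (0.23, [280.1, 238.3, 57.4, 14.7])]
press_1 [(0.81, [278.6, 239.3, 59.0, 20.5]), (0.78, [285.2, 205.5, 49.9, 13.4]), (0.62, [275.5, 258.6, 63.2, 16.3]), (0.56, [282.8, 221.9, 50.8, 15.9])]
flap_1 [(0.97, [280.1, 237.8, 56.9, 20.3]), (0.94, [284.8, 207.7, 48.7, 11.4]), (0.93, [282.3, 222.5, 50.2, 13.6]), (0.8, [273.7, 257.6, 64.4, 19.6])]
cup [(0.69, [279.1, 236.9, 60.1, 16.8]), (0.67, [345.3, 282.6, 30.6, 38.1])]
shaker [(0.95, [347.9, 244.5, 30.9, 41.3])]
jigger [(0.79, [341.3, 217.4, 20.6, 19.1])]
```

View pics/top0.png

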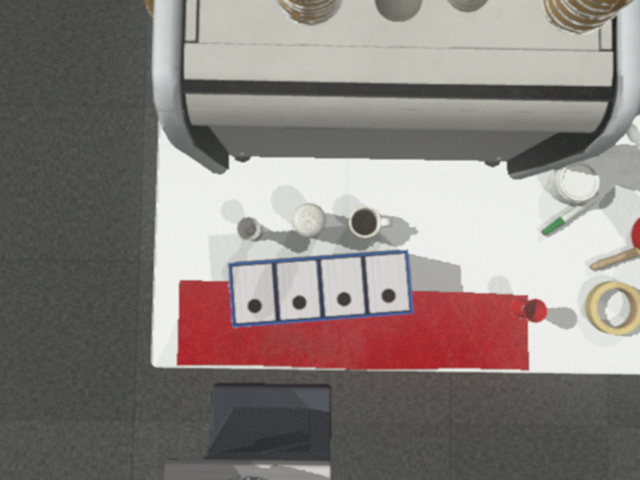

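```bash
cat > h.py <<'E'
import numpy as np,cv2
from scipy.spatial.transform import Rotation as R
from bench import r
def ray(d,u,v,z):
    K=d["camera_matrix"];q=R.from_quat(d["attitude"]).as_matrix()@np.linalg.inv(K)@[u,v,1]
    p=np.array(d["xyz"]);return p+q*(z-p[2])/q[2]
E
python3 - <<'E'
from h import *
d=r.camera("top");g=cv2.cvtColor(d["img"],cv2.COLOR_RGB2GRAY)
# black discs: dark blobs inside flaps region
m=((g<70)).astype(np.uint8);m[:240]=0;m[340:]=0;m[:,:215]=0;m[:,430:]=0
n,l,st,ce=cv2.connectedComponentsWithStats(m)
for i in range(1,n):
    if 60<st[i,4]<400: print("disc",st[i].tolist(),ce[i].round(1),ray(d,*ce[i],.1).round(4))
k=r.outline_of("drop_box","top")[0]["mask"].astype(np.uint8)
c=max(cv2.findContours(k,0,1)[0],key=cv2.contourArea)
print([ray(d,*p,.1).round(4).tolist() for p in cv2.boxPoints(cv2.minAreaRect(c))])
E
```

```text
disc [362, 257, 7, 57, 111] [364.9 286.8] [ 0.4937 -0.2112  0.1   ]
disc [273, 263, 6, 58, 124] [275.7 293.1] [ 0.4802 -0.0537  0.1   ]
disc [318, 263, 6, 54, 100] [320.6 292.9] [ 0.4818 -0.1331  0.1   ]
disc [383, 290, 11, 11, 94] [388.1 295.2] [ 0.4796 -0.2525  0.1   ]
disc [339, 293, 11, 12, 93] [343.6 298.6] [ 0.4723 -0.1737  0.1   ]
disc [294, 297, 11, 11, 99] [299.  302.1] [ 0.465  -0.0951  0.1   ]
disc [249, 300, 11, 12, 102] [254.2 305.5] [ 0.4579 -0.0162  0.1   ]
[[0.5331, 0.0351, 0.1], [0.5631, -0.2876, 0.1], [0.4483, -0.2973, 0.1], [0.4189, 0.0236, 0.1]]
```

The top view shows the box with labels toward the robot and discs at pixels (254,305), (299,302), (344,299) and (388,295). They measure 79 mm apart, as specified, with a box yaw of about 5.3°. Jigger, shaker and cup stand behind it at (250,228), (310,220) and (366,222).

```bash
python3 -m pendant '[[0,0,0,-0.1175],[0,0,0,-0.1175],[0,0,0,-0.1175],[0,0,0,-0.1175],[0,0,0,0]]' 0 10
```

```text
time: 1.22
ee_pos: [0.2306, 0.5809, 0.2336]
eef_rot: [-0.049, 0.999, 0.0, -0.0]
ft_force: [0.2, -0.1, 0.1]
width: 0.0613
grip_force: 0.0
```

View pics/side0.png

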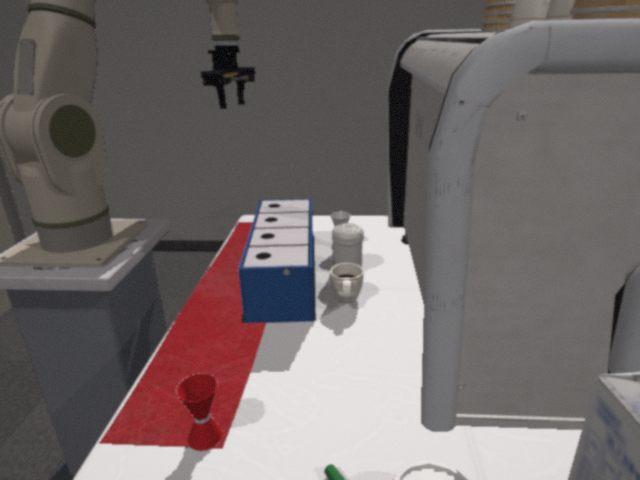

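The side view shows the space above the box, around (280,240), is clear. The three loose items stand behind it at (340,218), (347,245) and (346,282), and the machine is well further back. I'm moving over flap 1.

```bash
python3 -m pendant '[[-0.0108,-0.0385,0,0],[-0.0108,-0.0385,0,0],[-0.0108,-0.0385,0,0],[-0.0108,-0.0385,0,0],[-0.0108,-0.0385,0,0],[-0.0108,-0.0385,0,0],[-0.0108,-0.0385,0,0],[-0.0108,-0.0385,0,0]]' && python3 -m pendant '[[-0.0108,-0.0385,0,0],[-0.0108,-0.0385,0,0],[-0.0108,-0.0385,0,0],[-0.0108,-0.0385,0,0],[-0.0108,-0.0385,0,0],[-0.0108,-0.0385,0,0],[-0.0108,-0.0385,0,0],[-0.0108,-0.0385,0,0]]'; python3 -m pendant '[[0,0,0,0],[0,0,0,0]]'
```

```text
time: 1.88
ee_pos: [0.3453, 0.2804, 0.2338]
eef_rot: [-0.044, 0.999, 0.001, 0.0]
ft_force: [0.8, 0.6, 0.9]
width: 0.0084
grip_force: 0.0
time: 2.55
ee_pos: [0.4596, -0.0186, 0.2339]
eef_rot: [-0.044, 0.999, 0.0, 0.001]
ft_force: [1.0, 0.3, 1.2]
width: 0.0006
grip_force: 0.0
time: 2.72
ee_pos: [0.4596, -0.0186, 0.2337]
eef_rot: [-0.042, 0.999, 0.0, 0.0]
ft_force: [-0.7, 0.7, -0.4]
width: 0.0003
grip_force: 0.0
```

```bash
python3 -m pendant '[[0.0014,0.0027,0.024,0],[0,0,0.03,0],[0,0,0.03,0],[0,0,0.02,0],[0,0,0.01,0],[0,0,0.003,0],[0,0,0,0],[0,0,0,0]]'
python3 - <<'E'
from h import *
d=r.camera("side");cv2.imwrite("pics/s1.png",cv2.resize(d["img"][150:330,200:400,::-1],(800,720))[:600])
E
```

```text
time: 3.38
ee_pos: [0.4584, -0.0135, 0.1177]
eef_rot: [-0.046, 0.999, 0.0, 0.001]
ft_force: [-0.1, -0.4, 0.4]
width: 0.0006
grip_force: 0.0
```

View pics/s1.png

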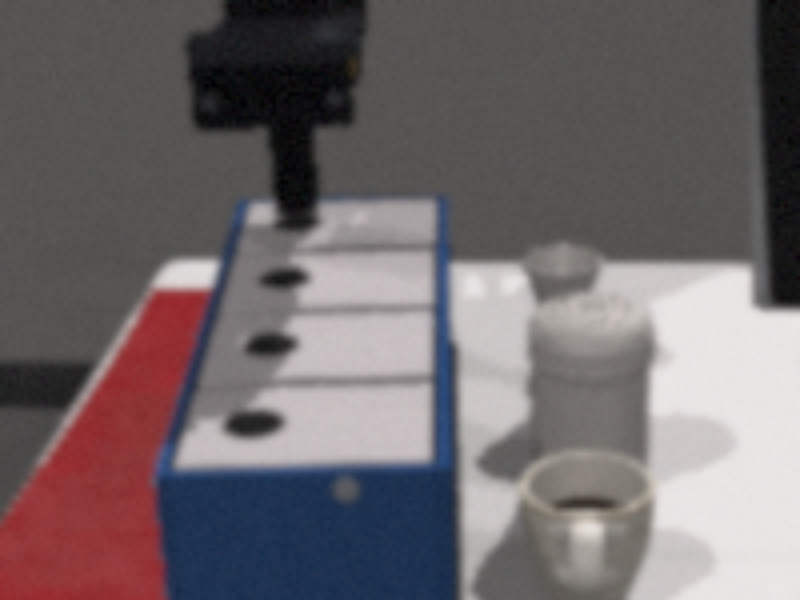

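The fingertips stand just above disc 1, at (295,215) in the crop. I'm easing down in small steps.

```bash
python3 -m pendant '[[0,-0.001,0.004,0],[0,0,0,0],[0,0,0,0]]'; python3 -m pendant '[[0,0,0.001,0],[0,0,0,0]]'; python3 -m pendant '[[0,0,0.001,0],[0,0,0,0]]'
```

```text
time: 3.68
ee_pos: [0.4579, -0.015, 0.1128]
eef_rot: [-0.046, 0.999, 0.0, 0.0]
ft_force: [0.0, 0.5, -0.1]
width: 0.0004
grip_force: 0.0
time: 3.85
ee_pos: [0.4578, -0.0149, 0.1116]
eef_rot: [-0.046, 0.999, 0.0, 0.0]
ft_force: [-0.7, -0.2, 0.3]
width: 0.0005
grip_force: 0.0
time: 4.02
ee_pos: [0.4578, -0.015, 0.1107]
eef_rot: [-0.046, 0.999, 0.0, -0.0]
ft_force: [-2.5, -0.6, 3.7]
width: 0.0007
grip_force: 1.9
```

```bash
python3 -m pendant '[[0,0,0.0005,0],[0,0,0,0]]'
```

```text
time: 4.18
ee_pos: [0.4578, -0.0149, 0.1104]
eef_rot: [-0.046, 0.999, 0.0, -0.0]
ft_force: [-2.8, -0.2, 6.8]
width: 0.0005
grip_force: 3.5
```

Flap 1 is firm (6.8 N, climbing steeply). On to flap 2.

```bash
python3 -m pendant '[[0,0,-0.012,0],[0,-0.0395,0,0],[0,-0.0395,0,0],[0,0,0,0],[0,0,0.009,0],[0,0,0,0],[0,0,0,0]]'; python3 -m pendant '[[0,0,0.001,0],[0,0,0,0]]'; python3 -m pendant '[[0,0,0.001,0],[0,0,0,0]]'
```

```text
time: 4.77
ee_pos: [0.4645, -0.0926, 0.1122]
eef_rot: [-0.047, 0.999, 0.0, -0.001]
ft_force: [0.4, -0.5, 0.6]
width: 0.0005
grip_force: 0.0
time: 4.93
ee_pos: [0.465, -0.0927, 0.1118]
eef_rot: [-0.047, 0.999, 0.0, -0.0]
ft_force: [0.2, -0.6, -0.4]
width: 0.0003
grip_force: 0.0
time: 5.1
ee_pos: [0.4652, -0.093, 0.1111]
eef_rot: [-0.047, 0.999, 0.0, 0.0]
ft_force: [-0.2, -0.4, 0.3]
width: 0.0005
grip_force: 0.1
```

```bash
python3 -m pendant '[[0,0,0.0006,0],[0,0,0,0]]'; python3 -m pendant '[[0,0,0.0004,0],[0,0,0,0]]'
```

```text
time: 5.27
ee_pos: [0.4652, -0.0932, 0.1105]
eef_rot: [-0.046, 0.999, 0.0, 0.0]
ft_force: [-0.9, 1.4, 1.9]
width: 0.0005
grip_force: 0.9
time: 5.43
ee_pos: [0.4652, -0.0934, 0.1101]
eef_rot: [-0.046, 0.999, 0.0, 0.0]
ft_force: [-0.5, 2.4, 2.3]
width: 0.0004
grip_force: 1.2
```

```bash
python3 -m pendant '[[0,0,0.0007,0],[0,0,0,0]]'; python3 -m pendant '[[0,0,0.0005,0],[0,0,0,0]]'
```

```text
time: 5.6
ee_pos: [0.4652, -0.0935, 0.1093]
eef_rot: [-0.046, 0.999, 0.0, 0.0]
ft_force: [-0.1, 1.6, 2.4]
width: 0.0008
grip_force: 1.1
time: 5.77
ee_pos: [0.4651, -0.0936, 0.1088]
eef_rot: [-0.046, 0.999, 0.0, 0.0]
ft_force: [0.4, 1.1, 2.5]
width: 0.0003
grip_force: 1.1
```

```bash
python3 -m pendant '[[0,0,0.001,0],[0,0,0,0]]'; python3 -m pendant '[[0,0,0.001,0],[0,0,0,0]]'
```

```text
time: 5.93
ee_pos: [0.4651, -0.0937, 0.1077]
eef_rot: [-0.046, 0.999, -0.0, 0.0]
ft_force: [1.2, 1.7, 2.1]
width: 0.0002
grip_force: 1.0
time: 6.1
ee_pos: [0.4651, -0.0937, 0.1067]
eef_rot: [-0.046, 0.999, -0.0, 0.0]
ft_force: [0.1, 1.8, 2.4]
width: 0.0002
grip_force: 0.9
```

Flap 2 yields at a constant ~2.4 N, so it is the one that rocks. I'm pushing it open.

```bash
python3 -m pendant '[[0,0,0.003,0],[0,0,0.003,0],[0,0,0.003,0],[0,0,0.003,0],[0,0,0,0]]'; python3 -m pendant '[[0,0,0.003,0],[0,0,0.003,0],[0,0,0.003,0],[0,0,0,0]]'
```

```text
time: 6.52
ee_pos: [0.4645, -0.0938, 0.094]
eef_rot: [-0.046, 0.999, -0.0, -0.001]
ft_force: [-0.8, -0.3, 1.2]
width: 0.0005
grip_force: 0.4
time: 6.85
ee_pos: [0.4645, -0.0936, 0.085]
eef_rot: [-0.046, 0.999, 0.0, -0.001]
ft_force: [-0.4, -1.0, 0.7]
width: 0.0005
grip_force: 0.4
```

```bash
python3 -m pendant '[[0,0,0.002,0],[0,0,0.002,0],[0,0,0,0]]'; python3 -m pendant '[[0,0,0.002,0],[0,0,0.001,0],[0,0,0,0]]';python3 -m pendant '[[0,0,0.001,0],[0,0,0,0]]'
python3 - <<'E'
from h import *
d=r.camera("side");cv2.imwrite("pics/s2.png",cv2.resize(d["img"][150:330,200:400,::-1],(800,720))[:600])
E
```

```text
time: 7.1
ee_pos: [0.4648, -0.0936, 0.0814]
eef_rot: [-0.046, 0.999, 0.0, -0.0]
ft_force: [-1.1, 0.3, 0.7]
width: 0.0006
grip_force: 0.5
time: 7.35
ee_pos: [0.4649, -0.0936, 0.0786]
eef_rot: [-0.046, 0.999, 0.0, -0.0]
ft_force: [-0.4, -0.1, 2.3]
width: 0.0004
grip_force: 0.7
time: 7.52
ee_pos: [0.465, -0.0936, 0.0777]
eef_rot: [-0.046, 0.999, 0.0, -0.0]
ft_force: [-0.6, 0.5, 2.4]
width: 0.0007
grip_force: 0.8
```

View pics/s2.png

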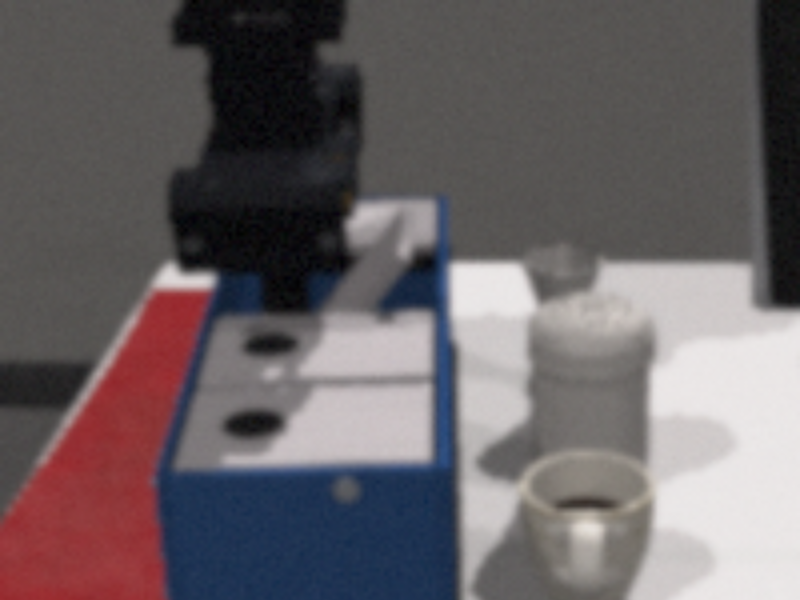

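Flap 2 is well tilted, with its back edge up at (405,215) in the crop, and the gripper is clear of it. I'll keep going to the stop.

```bash
python3 -m pendant '[[0,0,0.001,0],[0,0,0.001,0],[0,0,0,0]]'; python3 -m pendant '[[0,0,0.001,0],[0,0,0,0]]';python3 -m pendant '[[0,0,0.001,0],[0,0,0,0]]'
```

```text
time: 7.82
ee_pos: [0.465, -0.0936, 0.0758]
eef_rot: [-0.046, 0.999, 0.0, -0.0]
ft_force: [-1.3, -0.1, 5.4]
width: 0.0002
grip_force: 2.0
time: 7.98
ee_pos: [0.4654, -0.0936, 0.0753]
eef_rot: [-0.046, 0.999, 0.0, 0.0]
ft_force: [-3.0, -0.6, 11.3]
width: 0.0003
grip_force: 4.8
time: 8.15
ee_pos: [0.4656, -0.0937, 0.0749]
eef_rot: [-0.046, 0.999, 0.0, 0.0]
ft_force: [-7.1, 0.4, 19.2]
width: 0.0003
grip_force: 8.5
```

The force shot up at TCP z ≈ 0.075, where the 0.9 rad stop should be. I'm withdrawing.

```bash
python3 -m pendant '[[0,0,-0.002,0],[0.002,0,-0.005,0],[0.002,0,-0.01,0],[0,0,-0.025,0],[0,0,-0.04,0],[0,0,-0.04,0],[0,0,-0.03,0],[0,0,0,0]]'; python3 -m pendant '[[0,0.04,0,0],[0,0.04,0,0],[0,0.04,0,0],[0,0.04,0,0],[0,0.04,0,0],[0,0,0,0],[0,0,0,0]]'
python3 - <<'E'
from h import *
d=r.camera("side");cv2.imwrite("pics/s3.png",cv2.resize(d["img"][150:330,200:400,::-1],(800,720))[:600])
E
```

```text
time: 8.82
ee_pos: [0.4635, -0.0946, 0.2324]
eef_rot: [-0.046, 0.999, 0.0, 0.005]
ft_force: [1.3, 0.7, -0.2]
width: 0.0006
grip_force: 0.0
time: 9.4
ee_pos: [0.4421, 0.107, 0.2261]
eef_rot: [-0.048, 0.999, -0.0, 0.0]
ft_force: [0.0, -2.1, 0.3]
width: 0.0003
grip_force: 0.0
```

View pics/s3.png

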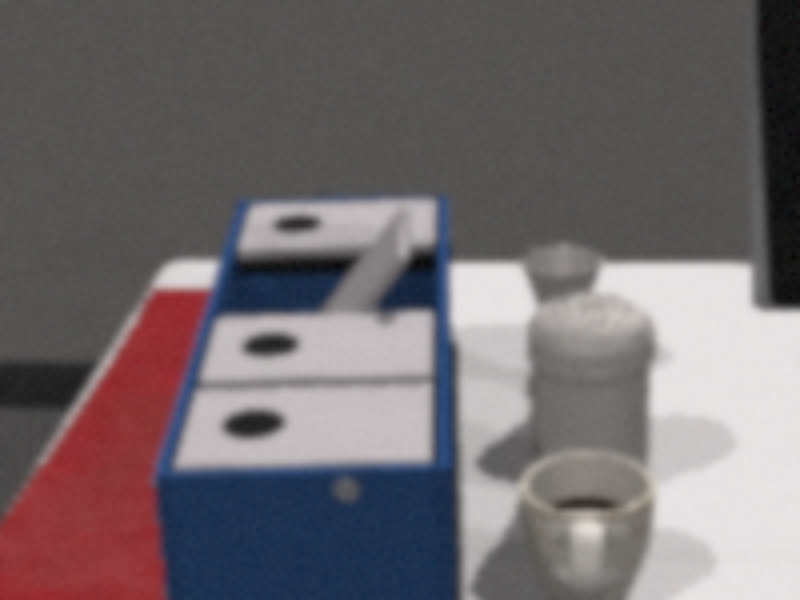

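Flap 2 stands open at its stop, with the back edge at (405,210). The other flaps are flush, and the cup, shaker and jigger are where they were. The arm is clear.

```bash
python3 -c "
from bench import r
print(r.close_job())"
```

```text
the job is handed in; nothing more can be done
None
```

Flap 2 was the one that rocked: I pushed it to its stop and left it standing open after flap 1 held firm; flaps 3 and 4, cup, shaker and jigger weren't touched, and the job is handed in (about 9.5 s used; no verdict was returned).

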